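Fit the bus bar on its stud and wedge it clear of the deck

TASK

Thread the round hole of the copper bus bar over the brass stud of the amplifier test box so that the bar lies on the white collar and points along the box with its raised tab towards the cam-lock side panel, and let go of it. Then take the orange wedge and push it nose first along the metal deck under the raised tab until the bar has just lifted off the deck and lies about level; the program finishes while the gripper still holds the wedge there, flat on the deck with the bar resting on it, so that I can run the nut down. Leave the toggle, the knob cap, the transformer bell and the nut as they are.

Things in the scene. Friction and masses are not known exactly. Their poses are not given: they have to be found in the camera images.
- test_box: Amplifier test box, grey metal, 220 (x) x 300 (y) x 65 mm high, fixed. Origin: centre of its underside; x points away from its black front panel, y to the stud's end, z up. Bare metal deck 65 mm above the origin, cam-lock panel on the -y end. Deck clear within 55 mm of the line x = -40 mm but for the stud; fixed transformer (57 mm high), capacitors (35 mm) and loose parts beyond
- stud (a point): Centre of the top face of the white insulating collar (24 mm across, 5 mm high) on the deck, at x = -40, y = +100 mm of the box, 70 mm above the box's origin; same axes as the box. From here a brass stud 8 mm in diameter with a tapered tip rises 28 mm along z
- deck (a point): Point on the surface of the deck at x = -40, y = -30 mm of the box, 65 mm above the box's origin; same axes as the box
- bus_bar: Copper bar 153 x 25 x 6 mm, about 210 g, on the desk. Origin on the underside, centre line; x along the bar to the raised tab, z up. Low part flat from x = -65 to +35 mm, then a bend up by 7 mm, then the tab from x = 43 to 88 mm, underside at z = 7 mm. Centre of mass at x = +12 mm. The through hole is near the low end; the dark spot on the tab is only a mark
- bar_hole (a point): Centre of the 13 mm round through hole, on the underside of the bar (bar x = -50 mm); axes of the bar
- bar_bend (a point): Underside of the low part where the bend begins (bar x = +35 mm). With the hole on the stud and no wedge, the bar leans on the collar's edge and touches the deck here, with about 3.4 mm of air under the tab's end; with the bar level on the collar this point is 5 mm above the deck
- bar_tab (a point): Middle of the lower edge at the raised tab's end (bar x = +88, z = 7 mm); 12 mm above the deck when the bar is level on the collar
- wedge: Orange nylon wedge 90 x 30 x 21 mm, about 45 g, flat on the desk. Origin: centre of its underside; x to the thin nose, z up. Grip block 21 mm high from x = -45 to -20 mm, then a straight ramp (3 mm per 10 mm) down to a nose 1.5 mm high at x = +45 mm. The nose goes about 6 mm under the tab before it bears; about 35 mm under brings the bar level. Friction keeps it from slipping out
- wedge_nose (a point): Middle of the nose's lower edge (wedge x = +45, z = 0 mm); axes of the wedge
- toggle (a joint): Chrome bat toggle on the black front panel, 0 rad as it is (off), positive when flipped; to be left alone
- knob_cap: Black plastic knob cap, 26 mm across, 16 mm high, standing on the far side of the deck; to be left alone. Origin at the centre of its underside
- bell: Grey steel transformer bell (end cover), 60 x 66 x 23 mm, lying loose on the far side of the deck beside the transformer; to be left alone. Origin at the centre of its underside
- nut: Brass flanged nut, 22 mm across, 10 mm high, lying on the far side of the deck; to be left alone. Origin at the centre of its underside
Not all that is in view belongs to the job. Several things have the shape of the wedge; the one meant has the colours described above.

How it is judged:
On the way:
1. the bar's hole is over the stud, the bar leans on the collar and on the deck with its tab towards the cam-lock panel, let go (horizontal distance between bar_hole and stud below 0.005 m and z of bar_hole in the frame of stud below 0.005 m and z of bar_bend in the frame of deck below 0.0015 m and angle between the x axis of bus_bar and the y axis of test_box, either way round below 0.3 rad and y of bar_tab in the frame of test_box below 0 m and contact force between each of the arm, the fingers and bus_bar below 0.05 N and linear speed of bus_bar below 0.02 m/s), for 0.2 s.
At the end, for the whole second after the job is handed in: Hole seated on the collar (5 mm), bar within 0.3 rad of the box's length, tab to the cam-lock end, bend 1.5 to 8.5 mm above the deck, tab resting on the wedge (over 0.1 N), bar untouched by the robot; wedge flat on the deck, nose 5 mm or more under the tab, gripped (over 1 N); bar at rest (horizontal distance between bar_hole and stud below 0.005 m and z of bar_hole in the frame of stud below 0.005 m and z of bar_bend in the frame of deck between 0.0015 and 0.0085 m and angle between the x axis of bus_bar and the y axis of test_box, either way round below 0.3 rad and y of bar_tab in the frame of test_box below 0 m and contact force between wedge and bus_bar above 0.1 N and contact force between the fingers and wedge above 1 N and contact force between each of the fingers, the arm and bus_bar below 0.05 N and z of wedge in the frame of deck below 0.004 m and angle between wedge's own z axis and vertical below 0.09 rad and x of wedge_nose in the frame of bus_bar below 0.083 m and linear speed of bus_bar below 0.01 m/s); the arm keeps its last pose, push and grip.
It fails at once if the toggle is flipped (value of joint toggle above 0.3 rad).
It fails at once if the knob cap is knocked aside (distance of knob_cap from where it was at the start of the episode above 0.02 m).
It fails at once if the transformer bell is knocked aside (distance of bell from where it was at the start of the episode above 0.02 m).
It fails at once if the nut is knocked aside (distance of nut from where it was at the start of the episode above 0.02 m).
It also fails if it takes over 70 s, if anything falls off the work surface, if the arm or the gripper's body presses on something with over 40 N, if the wrist force passes 120 N, or if a joint passes its speed limit or range.

ROBOT

A 6-joint arm with a two-finger parallel gripper is mounted at the origin on the work surface. World frame = base frame: x ahead of the robot, y to its left, z up, the work surface at z = 0. Lengths are in m, angles in rad, forces in N, time in s.
With the tool pointing down it reaches from about 0.225 to 0.875 m from the base axis. Payload 3.4 kg.
Tool frame: the origin (TCP) lies at the very end of the fingers, on their centre line; the grasp point (between the pads) lies 19 mm behind it; z points along the fingers, y is the direction in which the jaws open and shut (so a half turn about z gives the same grasp; the last joint's range is limited). The gripper opens to 85 mm and grips with 20 to 120 N. Pads are 22 mm wide; open, the fingers measure 114 mm over their backs; the gripper's body (76 mm by 85 mm) begins 54 mm behind the grasp point. The pads swing forward as they close: fully open they stand 13 mm farther back than shut.
Start: joints at [1.051, 0.276, 1.505, -0, 1.361, -0.121], TCP at [0.223, 0.53, 0.231] pointing down, gripper open.
Joint ranges: [-2.89, 2.89], [-0.75, 2.08], [0.22, 2.7], [-1.18, 4.32], [0.11, 2.71], [-2.7, 2.7]. Speed limits (rad/s): [2.57, 2.57, 3.14, 3.14, 3.14, 3.14].

INTERFACE

Orientations are given as a unit quaternion [w, x, y, z].
In Python, from rig import telemetry, cams, sign_off, spotter gives the robot as it stands.
- The arm moves only by the tool servo_tool, never from a script. Its argument "steps" is a list of rows, each a list of 6 numbers: the shift along the tool's x, y, z in mm, then the turn, a rotation vector about the tool's x, y, z in degrees. In form: [[x, y, z, ax, ay, az], ...]. A call has 1 to 8 rows; each row is the pose to reach, as a shift and turn from the pose commanded when the call began, along the tool's axes at that moment; what a row does not reach only later rows make up. A row lasts 1/10 s, in which the tool goes at most 50 mm and 8.59 degrees, less where a joint would pass 70% of its speed; a pose out of reach is approached as far as the arm can. A call with a gripper value outside its range is refused whole. "hand" is the closure in counts, from 0 (fully open) to 255 (shut), set as the call begins (left out, the last holds). The fingers move at their own pace and stop on an object; "grip_force" is the grip in N (left out, the last holds). Time passes only in rows, so rows that repeat a pose let the fingers close. It gives the time, the measured TCP pose, the force and the opening at its end, in the units of the state.
- telemetry.get_state(): the state, without advancing time (a new reading comes with each control period).
- cams.get_image(name): name is "scene" or "top"; returns (picture, depth): 384x512x3 uint8, red, green, blue; 384x512 float32, m along the optical axis (not along the pixel's ray), 0 where there is no reading.
- cams.camera_model(name): a dict with "camera_matrix" (3x3 intrinsics, pixels), "D" ([k1, k2, p1, p2, k3] as OpenCV has them; the pictures are not rectified), "origin" and "rotation" of the camera in the world. Camera axes: x right, y up, looking along -z (the intrinsics and any distortion apply to the point x, -y, -z); pixel columns grow to the right and rows downward; lengths in m; the calibration is good to about 2 mm. A picture is of the moment at which its call begins. camera_model takes no time and is no camera call.
- sign_off(): hands the job in, once; it reports no verdict.
Trained networks look in the newest picture that a camera, given by its name, has taken for a name from the list of things; names that differ only in an ending like _2 or _b are one class to them, and where a whole thing is asked for, a point or a joint stands for the part that bears it (a point fixed in the world has none). Each returns a list of dicts, best first, with "conf" (0 to 1); they miss things now and then, are a little off and sometimes report something else, mostly with a low value. They report only what shows in the picture. A call takes as long as a camera call. They do not tell look-alikes from the thing itself.
- spotter.outline_of(query, camera): "region" (384x512 bool, what is visible of it) and "rect" ([left, top, width, height] in pixels, round what is visible of it).
The state is a dict: "clock": time; "qpos": joint angles; "qd": joint speeds; "effort": joint torques, N m; "position": TCP position; "ee_rot": TCP orientation; "contact_force": force on the tool from outside, world axes, zero at the start; "moment": the same for the moment, N m; "width": finger opening in m.
Only numpy, scipy, OpenCV 4.12 (cv2) and the standard library are available. Lean on these libraries where they do the work, as an engineer would, in place of code of your own. Each camera call takes 0.05 s, during which the arm holds its last target.

## Working session

There is one attempt and no reset: what is moved stays moved. The work goes in short steps, Python scripts to look and compute and a tool call to move; the robot and the scene stay as the last step left them, time stands still between calls to the robot, and variables do not carry over. Pictures are saved under pics/ and viewed, and the job is handed in when it is done.

Besides the shell and the picture viewer there is one more tool, called after "Request:" by a JSON object that holds its "op" and its "data", one argument or row to a line. servo_tool: Moves the arm, as the interface text tells. Its arguments: {"type":"object","properties":{"steps":{"type":"array","items":{"type":"array","items":{"type":"number"}}},"hand":{"type":"number"},"grip_force":{"type":"number"}},"required":["steps"]}

```bash
ls; mkdir -p pics; python3 - <<'E'
from rig import telemetry, cams
import cv2, numpy as np
print(telemetry.get_state())
for n in ("scene","top"):
    im,d=cams.get_image(n); np.savez(f"{n}0.npz",im=im,d=d)
    cv2.imwrite(f"pics/{n}0.png",cv2.resize(im[:,:,::-1],(768,576)))
    print(n,cams.camera_model(n))
E
```

```text
pics
{'clock': 0.0, 'qpos': array([ 1.05100736e+00,  2.76623129e-01,  1.50614351e+00,  2.16304035e-05,
        1.36069508e+00, -1.21037325e-01]), 'qd': array([ 2.12869459e-04,  1.00934479e-03,  7.63790508e-06, -4.81247956e-04,
       -1.27610977e-03, -5.86398944e-04]), 'effort': array([ 5.71847977e-04, -4.16756880e+01, -2.45796454e+01, -5.62754963e-05,
        1.08721107e-02,  8.58589093e-07]), 'position': array([0.2230073 , 0.52941955, 0.23041953]), 'ee_rot': array([-3.04376489e-04,  1.98059690e-01,  9.80189515e-01, -8.83639966e-04]), 'contact_force': array([-1.03226541,  0.11849951,  0.15970936]), 'moment': array([-0.00753753,  0.00486628, -0.00547588]), 'width': 0.08495462636896475}
scene {'camera_matrix': array([[445.60789435,   0.        , 256.01078736],
       [  0.        , 445.60789435, 196.54897926],
       [  0.        ,   0.        ,   1.        ]]), 'D': array([0.04771012, 0.        , 0.        , 0.        , 0.        ]), 'origin': array([1.30324751, 0.07804711, 0.92879586]), 'rotation': array([0.62151211, 0.2221969 , 0.26503839, 0.70292666])}
top {'camera_matrix': array([[484.08231528,   0.        , 255.78797234],
       [  0.        , 484.08231528, 194.84612231],
       [  0.        ,   0.        ,   1.        ]]), 'D': array([-0.13168798,  0.        ,  0.        ,  0.        ,  0.        ]), 'origin': array([ 0.40145369, -0.04318945,  1.52200362]), 'rotation': array([-0.70323256, -0.04114234,  0.03809822,  0.70874523])}
```

View pics/scene0.png

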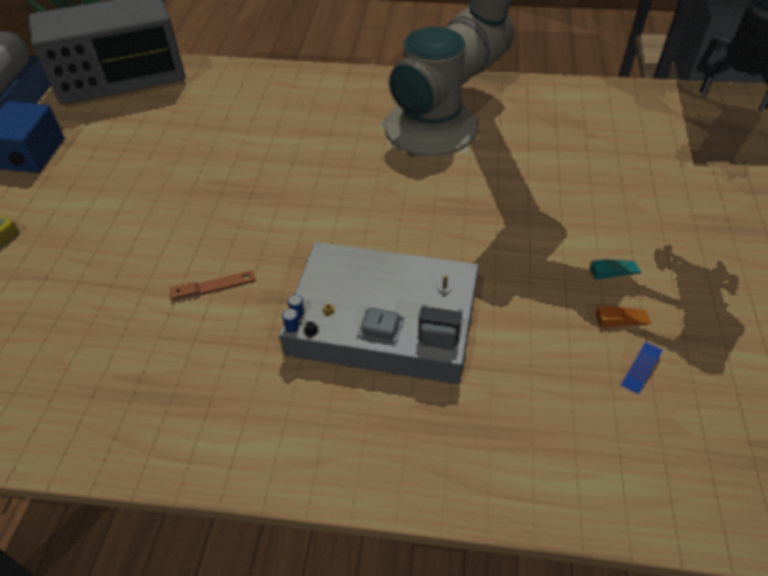

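View pics/top0.png

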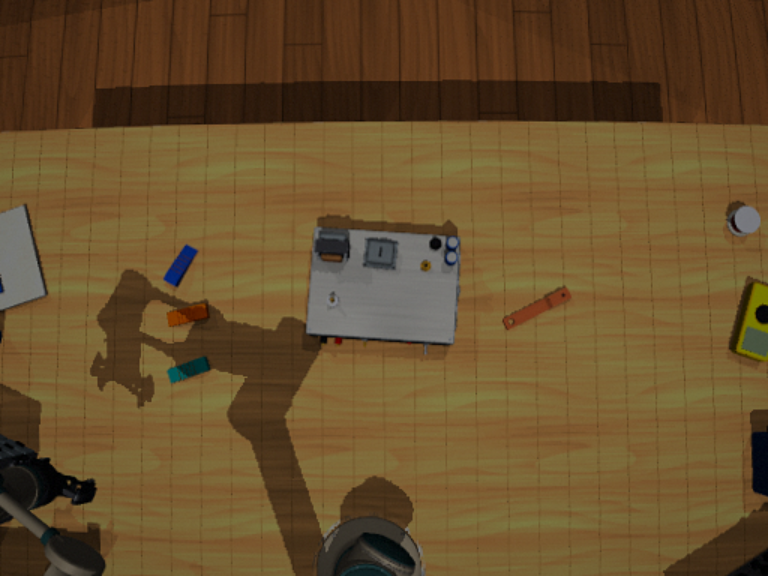

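The top picture shows three wedge shapes: orange at about (125,210), teal (126,247) and blue (120,177), in 512-wide pixels. The bar is at (358,205), the box at (255,190) and the stud at (222,200). Orange matches the description. Next I'll take close crops and measure.

```bash
cat > h.py <<'E'
import numpy as np, cv2
from rig import telemetry, cams, spotter
from scipy.spatial.transform import Rotation as R
def model(n):
    m=cams.camera_model(n); q=m['rotation']; Rm=R.from_quat([q[1],q[2],q[3],q[0]]).as_matrix()
    return m['camera_matrix'],m['D'],m['origin'],Rm
def rays(n,px):
    K,D,o,Rm=model(n)
    u=cv2.undistortPoints(np.array(px,float).reshape(-1,1,2),K,D).reshape(-1,2)
    return o,np.c_[u[:,0],-u[:,1],-np.ones(len(u))]@Rm.T
def onz(n,px,z):
    o,d=rays(n,px); z=np.asarray(z,float); t=(z-o[2])/d[:,2]; return o+d*t[:,None]
def dep(n,px,dv):
    o,d=rays(n,px); return o+d*np.asarray(dv)[:,None]
def proj(n,P):
    K,D,o,Rm=model(n); c=(np.atleast_2d(P)-o)@Rm; c=np.c_[c[:,0],-c[:,1],-c[:,2]]
    return cv2.projectPoints(c,np.zeros(3),np.zeros(3),K,D)[0].reshape(-1,2)
def shot(n,name):
    im,d=cams.get_image(n); np.savez(name+'.npz',im=im,d=d); return im,d
def crop(im,x0,y0,x1,y1,f,name):
    cv2.imwrite(f'pics/{name}.png',cv2.resize(np.ascontiguousarray(im[y0:y1,x0:x1,::-1]),None,fx=f,fy=f,interpolation=cv2.INTER_CUBIC))
def cloud(n,im,d,mask):
    v,u=np.nonzero(mask&(d>0)); return np.c_[u,v],dep(n,np.c_[u,v],d[v,u])
E
python3 - <<'E'
from h import *
T=np.load('top0.npz')
im=T['im']
a=cv2.resize(np.ascontiguousarray(im[185:225,328:388,::-1]),None,fx=10,fy=10,interpolation=cv2.INTER_CUBIC)
cv2.imwrite('pics/c1.png',a)
crop(im,100,160,160,260,6,'c2')
crop(im,195,145,315,240,6,'c3')
S=np.load('scene0.npz'); crop(S['im'],105,170,180,205,10,'c4')
for q in('bus_bar','wedge','test_box','toggle','bell','nut','knob_cap'):
  for n in('top','scene'):
    r=spotter.outline_of(q,n)
    print(q,n,[(round(x['conf'],2),x['rect'],int(x['region'].sum())) for x in r])
    np.save(f'm_{q}_{n}.npy',np.array([x['region'] for x in r]))
E
```

```text
bus_bar top [(0.72, [337.5, 189.3, 44.3, 29.8], 369)]
bus_bar scene [(0.75, [112.6, 178.3, 58.9, 21.7], 471)]
wedge top [(0.77, [114.4, 203.0, 26.9, 14.8], 237), (0.56, [112.0, 240.7, 27.1, 15.4], 250), (0.5, [107.5, 161.0, 24.4, 31.4], 316), (0.19, [337.7, 193.1, 42.1, 20.8], 268)]
wedge scene [(0.89, [394.1, 172.2, 34.8, 13.8], 365), (0.83, [394.9, 205.7, 37.4, 8.8], 414), (0.75, [416.6, 225.3, 23.7, 37.1], 488), (0.42, [116.4, 184.9, 49.9, 14.1], 396)]
test_box top [(0.78, [205.5, 149.8, 102.8, 84.8], 6884), (0.25, [335.4, 192.5, 44.3, 28.1], 435)]
test_box scene [(0.69, [181.8, 158.7, 137.4, 97.1], 8906)]
toggle top []
toggle scene [(0.4, [112.5, 177.4, 53.4, 23.4], 470)]
bell top [(0.56, [242.8, 155.0, 24.4, 26.3], 444), (0.56, [334.9, 193.5, 44.9, 23.9], 393), (0.41, [218.6, 195.1, 11.3, 10.4], 49)]
bell scene [(0.95, [238.5, 203.7, 30.8, 25.6], 562)]
nut top []
nut scene []
knob_cap top [(0.44, [285.1, 157.6, 9.8, 6.8], 55)]
knob_cap scene [(0.55, [200.8, 213.0, 10.6, 8.9], 71), (0.16, [394.1, 203.5, 41.4, 13.8], 447)]
```

View pics/c1.png

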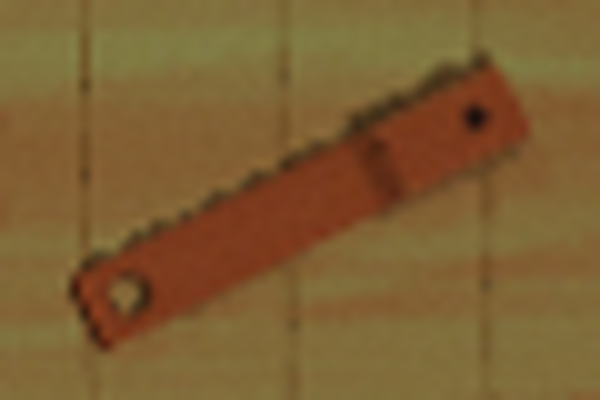

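View pics/c2.png

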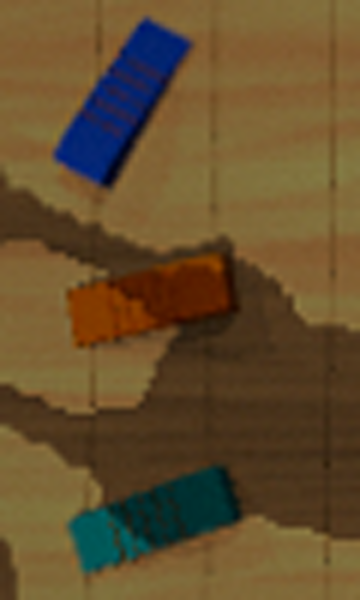

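View pics/c3.png

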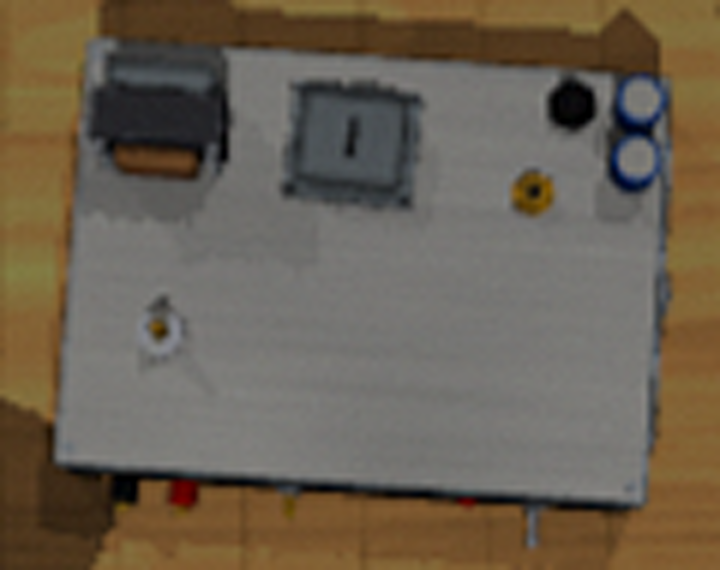

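View pics/c4.png

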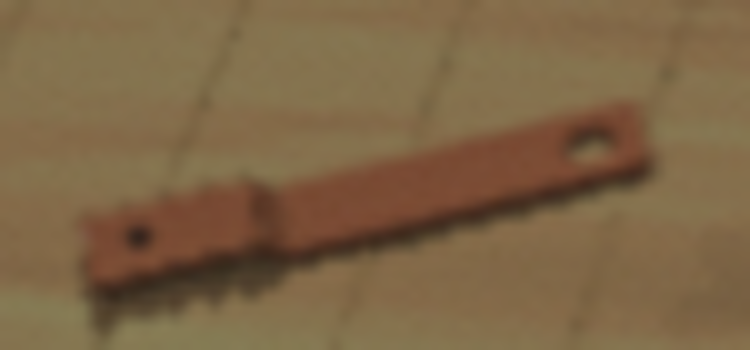

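```bash
python3 - <<'E'
from h import *
T=np.load('top0.npz');S=np.load('scene0.npz')
crop(S['im'],385,160,450,265,7,'c5')
print('stud/collar',onz('top',[[221.7,200]],[0.07]))
c=[[204.7,222.5],[302.5,229.2],[307,157],[210.8,151.7]]
P=onz('top',np.array(c)-0.0,[.065]*4);print(P)
for i in range(4): print(np.linalg.norm(P[i]-P[(i+1)%4]))
print('hole',onz('top',[[340.6,214.2]],[0.006]),'mark',onz('top',[[375.4,196.5]],[0.013]))
print('hole s',onz('scene',[[164,184]],[0.006]),'mark s',onz('scene',[[118.8,193.6]],[0.013]))
# orange mask
for n,D in(('top',T),('scene',S)):
    hsv=cv2.cvtColor(D['im'],cv2.COLOR_RGB2HSV)
    x0,y0,x1,y1=(105,195,150,225) if n=='top' else (385,198,445,222)
    m=np.zeros(hsv.shape[:2],bool); m[y0:y1,x0:x1]=((hsv[...,1]>200)&(hsv[...,0]<18))[y0:y1,x0:x1]
    px,W=cloud(n,D['im'],D['d'],m); print(n,m.sum(),W.min(0),W.max(0))
    # z along y
    for y in np.arange(W[:,1].min(),W[:,1].max(),.01):
        s=W[(W[:,1]>=y)&(W[:,1]<y+.01)]; print(round(y,3),len(s),s[:,2].mean().round(4),s[:,0].mean().round(4))
    m2=np.load(f'm_bus_bar_{n}.npy')[0]; px,W=cloud(n,D['im'],D['d'],m2); print('bar',W[:,2].min(),W[:,2].max())
E
```

```text
stud/collar [[0.55014416 0.0654425  0.07      ]]
[[ 0.48282379  0.11722087  0.065     ]
 [ 0.46036671 -0.17730388  0.065     ]
 [ 0.68084817 -0.19517825  0.065     ]
 [ 0.69983606  0.09947607  0.065     ]]
0.2953796766584482
0.22120480095312378
0.29526548484720827
0.21773655384049606
hole [[ 0.50870222 -0.30383814  0.006     ]] mark [[ 0.56307794 -0.41499537  0.013     ]]
hole s [[ 0.50839699 -0.30051292  0.006     ]] mark s [[ 0.56287436 -0.41069373  0.013     ]]
top 292 [ 0.50513991  0.3341338  -0.00645346] [0.55273025 0.42692954 0.02928453]
0.334 42 0.0153 0.5351
0.344 38 0.0194 0.533
0.354 31 0.0184 0.5321
0.364 31 0.0183 0.53
0.374 31 0.0145 0.5286
0.384 29 0.0117 0.5259
0.394 29 0.008 0.5234
0.404 29 0.006 0.5213
0.414 26 0.0022 0.5207
0.424 4 -0.0007 0.5295
bar -0.007063815640981019 0.02275377543671775
scene 209 [0.5099519  0.3354612  0.00095675] [0.55071725 0.42353293 0.02525621]
0.335 17 0.0172 0.5371
0.345 27 0.0175 0.5345
0.355 30 0.0179 0.5349
0.365 19 0.0167 0.5341
0.375 29 0.0141 0.5307
0.385 26 0.012 0.5287
0.395 26 0.0094 0.5278
0.405 22 0.0067 0.5233
0.415 12 0.0047 0.5242
bar -0.00428871572977696 0.01702402671743164
```

View pics/c5.png

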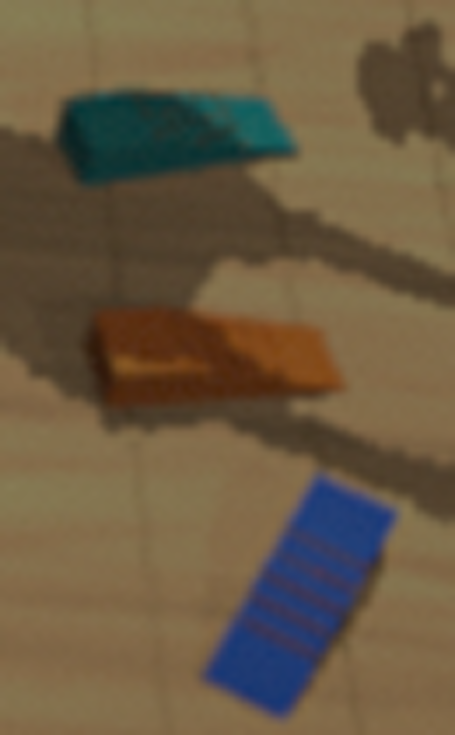

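Camera readings:
- **Bar:** the hole is at the robot-box end, about (0.509,-0.302), and the tab is at the far end. The dark spot at scene pixel (119,194) is only the mark.
- **Wedge:** the orange one at scene pixel (413,212) is the right one. Its thick end is at y≈0.334 and its nose at y≈0.424.

I'll refine these with rectangle fits and then move.

```bash
cat >> h.py <<'E'
def plan(xyz,ang,roll_deg=0):
    """needed shift (mm) and turn (deg) in tool axes; ang = world angle (deg) of jaw axis"""
    s=telemetry.get_state(); q=s['ee_rot']; Rc=R.from_quat([q[1],q[2],q[3],q[0]])
    a=np.radians(ang); y=np.array([np.cos(a),np.sin(a),0]); z=np.array([0,0,-1.]); M=np.c_[np.cross(y,z),y,z]
    cand=[R.from_matrix(M),R.from_matrix(M@np.diag([-1,-1,1]))]
    rv=[np.degrees((Rc.inv()*c).as_rotvec()) for c in cand]; rv=min(rv,key=np.linalg.norm)
    sh=Rc.inv().apply(np.array(xyz)-s['position'])*1000
    print('t',round(s['clock'],2),'pos',s['position'].round(4),'F',s['contact_force'].round(1),'w',round(s['width'],4),'q',s['qpos'].round(2))
    print('shift',sh.round(1),'turn',rv.round(2))
E
python3 - <<'E'
from h import *
for n in('top','scene'):
    D=np.load(n+'0.npz'); im=D['im']; hsv=cv2.cvtColor(im,cv2.COLOR_RGB2HSV)
    m=np.load(f'm_bus_bar_{n}.npy')[0]; m=cv2.dilate(m.astype(np.uint8),np.ones((5,5)))>0
    print(np.median(hsv[m],0))
    g=m&((hsv[...,0]<12)|(hsv[...,0]>170))&(hsv[...,1]>120)
    v,u=np.nonzero(g); W=onz(n,np.c_[u,v],np.full(len(u),.008))
    r=cv2.minAreaRect((W[:,:2]*1000).astype(np.float32)); print(n,g.sum(),r)
    x0,y0,x1,y1=(105,195,150,225) if n=='top' else (385,198,445,222)
    m=np.zeros(hsv.shape[:2],bool); m[y0:y1,x0:x1]=((hsv[...,1]>200)&(hsv[...,0]<18))[y0:y1,x0:x1]
    v,u=np.nonzero(m); W=onz(n,np.c_[u,v],np.full(len(u),.010)); print('wedge',cv2.minAreaRect((W[:,:2]*1000).astype(np.float32)))
# grasp bar at bar x=+8: 58 mm from hole along -63.9deg
a=np.radians(-63.9); h=np.array([.5086,-.302]); g=h+.058*np.array([np.cos(a),np.sin(a)]); print(g)
plan([*g,.12],26.1)
E
```

```text
[ 10. 186. 123.]
top 359 ((536.381103515625, -358.03228759765625), (25.279823303222656, 153.76075744628906), 25.721342086791992)
wedge ((529.1301879882812, 378.148193359375), (35.0687370300293, 89.5181655883789), 10.947297096252441)
[ 12. 133. 121.]
scene 378 ((537.9485473632812, -356.72918701171875), (29.9847354888916, 150.3114471435547), 22.72563362121582)
wedge ((528.0372314453125, 378.13751220703125), (36.70746994018555, 83.09648132324219), 6.73425817489624)
[ 0.53411647 -0.3540856 ]
t 0.8 pos [0.2233 0.5299 0.2314] F [0.5 0.2 0.8] w 0.0852 q [ 1.05  0.28  1.5  -0.    1.36 -0.12]
shift [-629.7 -694.   111.3] turn [ 1.000e-02 -0.000e+00  4.105e+01]
```

Request:
{"op": "servo_tool", "data": {
  "steps": [
    [-315,-347,0,0,0,20],
    [-315,-347,0,0,0,20],
    [-315,-347,0,0,0,20],
    [-315,-347,0,0,0,20],
    [-315,-347,0,0,0,20],
    [-315,-347,0,0,0,20],
    [-315,-347,0,0,0,20],
    [-315,-347,0,0,0,20]
  ],
  "hand": 0
}}

```text
clock: 1.6
position: [0.3563, 0.1508, 0.2317]
ee_rot: [0.001, 0.365, 0.931, 0.0]
contact_force: [1.1, 0.1, 0.4]
width: 0.0854
```

```bash
python3 -c "
from h import *
plan([.534,-.3543,.12],25.9)"
```

```text
t 1.6 pos [0.3563 0.1508 0.2317] F [1.1 0.1 0.4] w 0.0854 q [ 0.22 -0.02  1.86  0.    1.3  -0.6 ]
shift [-473.5 -249.9  111.7] turn [ 0.08  0.03 21.28]
```

Request:
{"op": "servo_tool", "data": {
  "steps": [
    [-474,-250,40,0,0,21.3],
    [-474,-250,40,0,0,21.3],
    [-474,-250,40,0,0,21.3],
    [-474,-250,40,0,0,21.3],
    [-474,-250,40,0,0,21.3],
    [-474,-250,40,0,0,21.3],
    [-474,-250,40,0,0,21.3],
    [-474,-250,40,0,0,21.3]
  ],
  "hand": 90
}}

```text
clock: 2.4
position: [0.4885, -0.226, 0.2015]
ee_rot: [0.0, 0.531, 0.847, 0.0]
contact_force: [0.2, 1.2, 0.1]
width: 0.0553
```

Request:
{"op": "servo_tool", "data": {
  "steps": [
    [-100,-53,20,0,0,0],
    [-100,-53,20,0,0,0],
    [-100,-53,20,0,0,0],
    [-100,-53,20,0,0,0]
  ]
}}

```text
clock: 2.8
position: [0.4836, -0.3389, 0.1805]
ee_rot: [-0.001, 0.532, 0.846, 0.0]
contact_force: [0.6, 0.4, -0.1]
width: 0.0555
```

```bash
python3 -c "
from h import *
plan([.534,-.3543,.05],25.9)"
```

```text
t 2.8 pos [ 0.4836 -0.3389  0.1805] F [ 0.6  0.4 -0.1] w 0.0555 q [-0.73  0.33  1.55 -0.    1.26 -1.18]
shift [-35.9  38.8 130.4] turn [-0.03 -0.07 -0.24]
```

Request:
{"op": "servo_tool", "data": {
  "steps": [
    [-36,39,40,0,0,-0.2],
    [-36,39,100,0,0,-0.2],
    [-36,39,130,0,0,-0.2],
    [-36,39,130,0,0,-0.2],
    [-36,39,130,0,0,-0.2]
  ],
  "hand": 120
}}

```text
clock: 3.3
position: [0.5348, -0.3503, 0.0518]
ee_rot: [-0.001, 0.529, 0.849, 0.0]
contact_force: [0.9, 0.3, 0.5]
width: 0.0455
```

```bash
python3 - <<'E'
from h import *
plan([.534,-.3543,.01],25.9)
im,d=shot('scene','s1'); crop(im,90,120,210,230,6,'s1')
im,d=shot('top','t1'); crop(im,318,160,398,230,8,'t1')
E
```

```text
t 3.3 pos [ 0.5348 -0.3503  0.0518] F [0.9 0.3 0.5] w 0.0455 q [-0.69  0.51  1.61  0.    1.03 -1.15]
shift [-3.3 -2.5 41.8] turn [-0.02 -0.13  0.23]
```

View pics/s1.png

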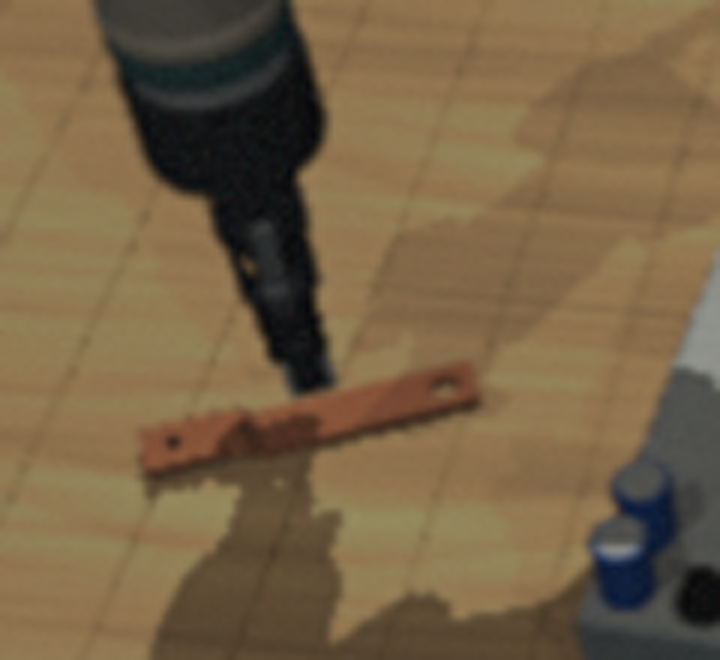

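View pics/t1.png

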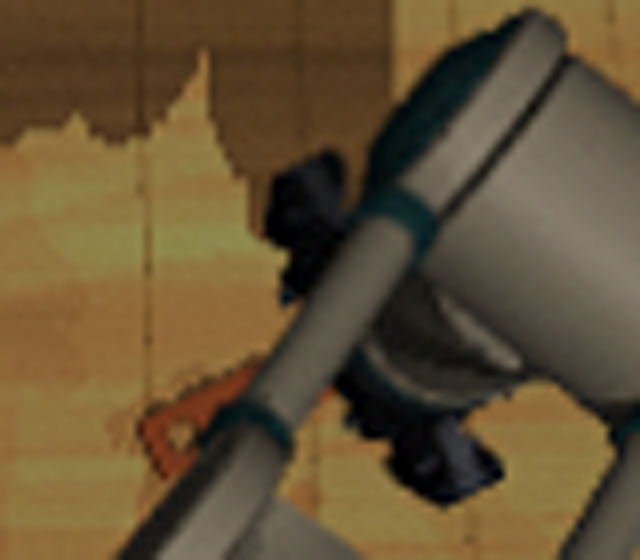

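The scene crop shows the open fingers over the middle of the bar, with the hole at (164,184) still in view. I'll descend.

Request:
{"op": "servo_tool", "data": {
  "steps": [
    [-3.5,-2.5,20,0,0,0.2],
    [-3.5,-2.5,40,0,0,0.2],
    [-3.5,-2.5,44,0,0,0.2],
    [-3.5,-2.5,46,0,0,0.2],
    [-3.5,-2.5,46,0,0,0.2]
  ]
}}

```text
clock: 3.9
position: [0.5351, -0.3572, 0.0074]
ee_rot: [0.002, 0.531, 0.847, -0.0]
contact_force: [-0.5, -0.2, -0.4]
width: 0.045
```

Request:
{"op": "servo_tool", "data": {
  "steps": [
    [0,0,2,0,0,0],
    [0,0,4,0,0,0],
    [0,0,4,0,0,0]
  ]
}}

```text
clock: 4.2
position: [0.5342, -0.3565, 0.0016]
ee_rot: [0.0, 0.531, 0.847, 0.0]
contact_force: [0.2, 0.4, 0.3]
width: 0.0452
```

Request:
{"op": "servo_tool", "data": {
  "steps": [
    [0,0,0,0,0,0],
    [0,0,0.8,0,0,0],
    [0,0,1.6,0,0,0],
    [0,0,1.6,0,0,0]
  ],
  "hand": 160
}}

```text
clock: 4.6
position: [0.5341, -0.3564, -0.0003]
ee_rot: [-0.0, 0.531, 0.847, 0.0]
contact_force: [0.7, 0.1, -0.8]
width: 0.032
```

Request:
{"op": "servo_tool", "data": {
  "steps": [
    [0,0,1,0,0,0],
    [0,0,1,0,0,0]
  ]
}}

```text
clock: 4.8
position: [0.5342, -0.3565, -0.0005]
ee_rot: [0.0, 0.531, 0.847, 0.0]
contact_force: [-0.9, 0.6, 3.4]
width: 0.0317
```

Contact shows at about z=-0.5 mm. I'll back off and grip.

Request:
{"op": "servo_tool", "data": {
  "steps": [
    [0,0,-1.7,0,0,0],
    [0,0,-1.7,0,0,0],
    [0,0,-1.7,0,0,0]
  ]
}}

```text
clock: 5.1
position: [0.5342, -0.3565, 0.0005]
ee_rot: [0.0, 0.531, 0.847, 0.0]
contact_force: [0.1, -0.3, -0.2]
width: 0.0319
```

Request:
{"op": "servo_tool", "data": {
  "steps": [
    [0,0,0,0,0,0],
    [0,0,0,0,0,0],
    [0,0,0,0,0,0],
    [0,0,0,0,0,0],
    [0,0,0,0,0,0]
  ],
  "hand": 255,
  "grip_force": 70
}}

```text
clock: 5.6
position: [0.5342, -0.3565, 0.0008]
ee_rot: [0.0, 0.531, 0.847, 0.0]
contact_force: [-0.9, 0.8, 2.9]
width: 0.0221
```

Request:
{"op": "servo_tool", "data": {
  "steps": [
    [0,0,-10,0,0,0],
    [0,0,-40,0,0,0],
    [0,0,-80,0,0,0],
    [0,0,-120,0,0,0],
    [0,0,-160,0,0,0],
    [0,0,-160,0,0,0]
  ]
}}

```text
clock: 6.2
position: [0.5372, -0.359, 0.1674]
ee_rot: [0.006, 0.531, 0.847, -0.001]
contact_force: [0.4, -1.1, -1.6]
width: 0.022
```

```bash
python3 - <<'E'
from h import *
plan([.545,.01,.16],-4.3)
im,d=shot('scene','s2'); crop(im,60,90,210,215,5,'s2')
E
```

```text
t 6.2 pos [ 0.5372 -0.359   0.1674] F [ 0.4 -1.1 -1.6] w 0.022 q [-0.7   0.41  1.46  0.    1.26 -1.15]
shift [328.7 168.    4.4] turn [ 0.47  0.57 30.16]
```

View pics/s2.png

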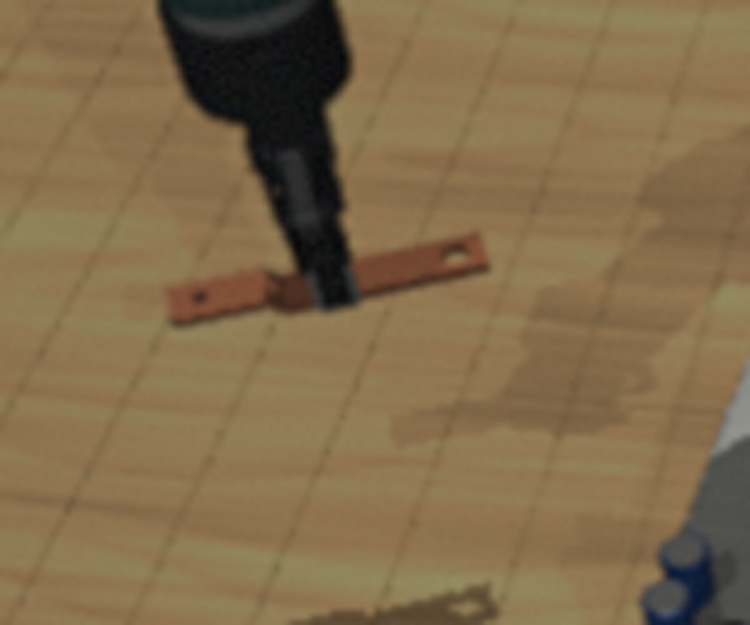

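The bar is held level. The hole shows at scene pixel (151,140) and the tab is on the left. Next is above the stud.

Request:
{"op": "servo_tool", "data": {
  "steps": [
    [329,168,4,0,0,30],
    [329,168,4,0,0,30],
    [329,168,4,0,0,30],
    [329,168,4,0,0,30],
    [329,168,4,0,0,30],
    [329,168,4,0,0,30],
    [329,168,4,0,0,30],
    [329,168,4,0,0,30]
  ]
}}

```text
clock: 7.05
position: [0.5395, 0.0172, 0.1545]
ee_rot: [-0.003, 0.731, 0.682, -0.001]
contact_force: [-0.3, -0.9, -2.4]
width: 0.0225
```

```bash
python3 - <<'E'
from h import *
plan([.545,.006,.16],-4.3)
E
```

```text
t 7.05 pos [0.5395 0.0172 0.1545] F [-0.3 -0.9 -2.4] w 0.0225 q [-0.1   0.28  1.7   0.    1.17 -0.03]
shift [-10.8   6.3  -5.6] turn [-0.3  -0.13  0.32]
```

Request:
{"op": "servo_tool", "data": {
  "steps": [
    [-10.5,6,10,0,0,0.3],
    [-10.5,6,10,0,0,0.3],
    [-10.5,6,10,0,0,0.3],
    [-10.5,6,10,0,0,0.3]
  ]
}}

```text
clock: 7.45
position: [0.5467, 0.001, 0.1461]
ee_rot: [-0.001, 0.735, 0.678, -0.0]
contact_force: [0.2, -0.1, -1.7]
width: 0.0223
```

```bash
python3 - <<'E'
from h import *
plan([.545,.006,.14],-4.3)
im,d=shot('scene','s3'); crop(im,195,110,320,210,6,'s3')
im,d=shot('top','t3'); crop(im,195,145,315,240,6,'t3')
E
```

```text
t 7.45 pos [0.5467 0.001  0.1461] F [ 0.2 -0.1 -1.7] w 0.0223 q [-0.13  0.3   1.7   0.    1.15 -0.05]
shift [ 4.9 -2.1  6.1] turn [-0.08 -0.01 -0.25]
```

View pics/s3.png

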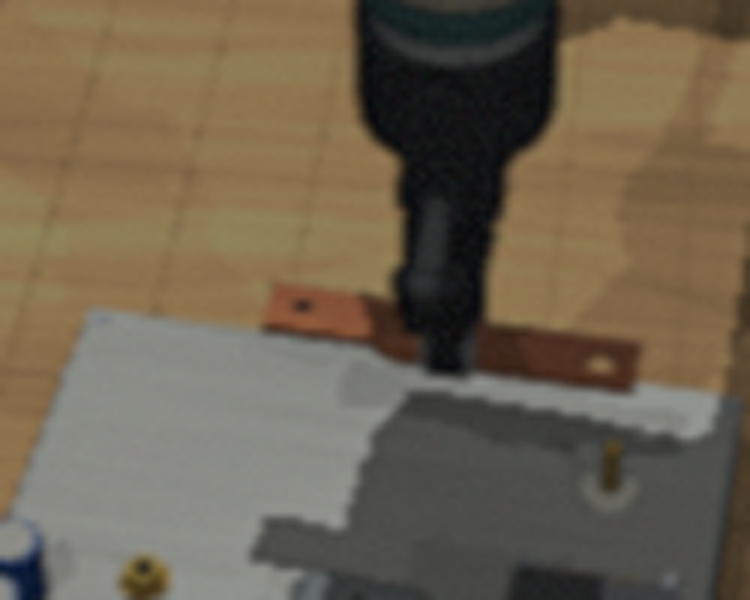

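View pics/t3.png

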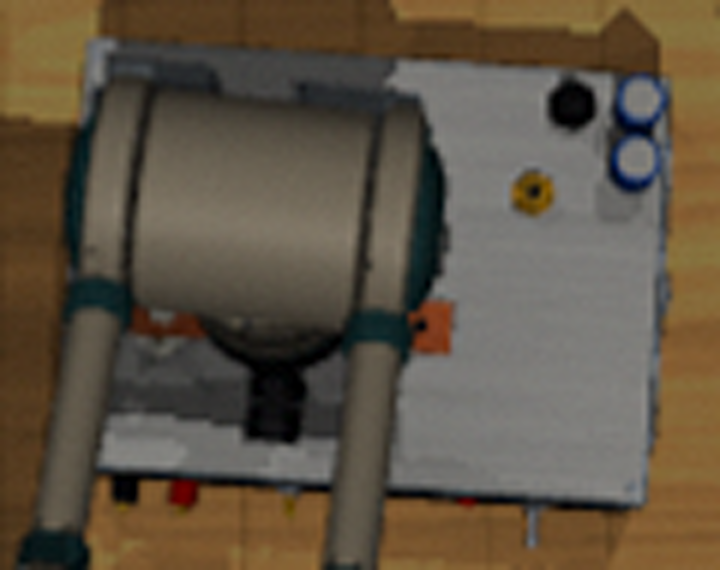

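```bash
python3 - <<'E'
from h import *
tz=.1461-.0008
print('hole scene',onz('scene',[[295.2,170.7]],[tz+.004]))
print('mark scene',onz('scene',[[195+302/6,110+305/6]],[tz+.013]))
print('hole top',onz('top',[[195+162/6,145+320/6]],[tz+.003]),'mark top',onz('top',[[195+420/6,145+326/6]],[tz+.013]))
print('collar scene',onz('scene',[[296.5,191.5]],[.069]),'tip',onz('scene',[[297,183.8]],[.098]))
print('collar top',onz('top',[[221.7,200]],[.07]))
S=np.load('scene0.npz');crop(S['im'],275,170,320,205,16,'c6')
T=np.load('top0.npz');crop(T['im'],205,185,240,215,18,'c7')
s3=np.load('s3.npz');crop(s3['im'],275,160,320,205,13,'c8')
E
```

```text
hole scene [[0.55353013 0.06266984 0.1493    ]]
mark scene [[ 0.54260537 -0.06022855  0.1583    ]]
hole top [[0.54690417 0.05872707 0.1483    ]] mark top [[ 0.5420237 -0.0638806  0.1583   ]]
collar scene [[0.54924118 0.06969253 0.069     ]] tip [[0.54896986 0.06941324 0.098     ]]
collar top [[0.55014416 0.0654425  0.07      ]]
```

View pics/c6.png

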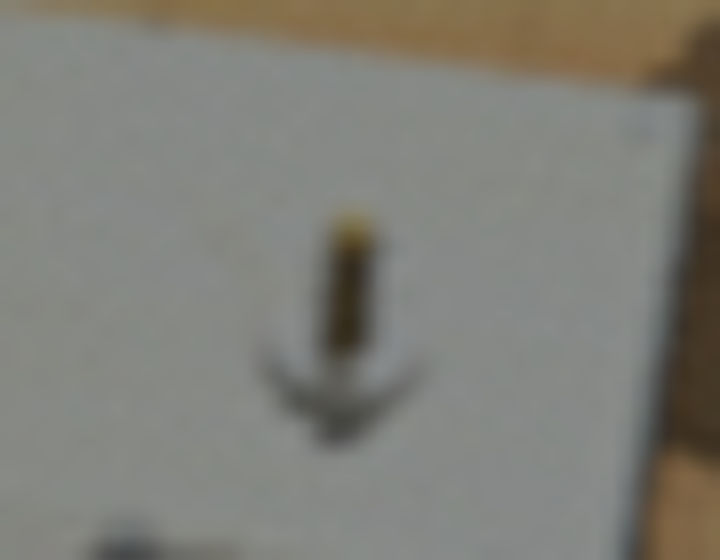

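View pics/c7.png

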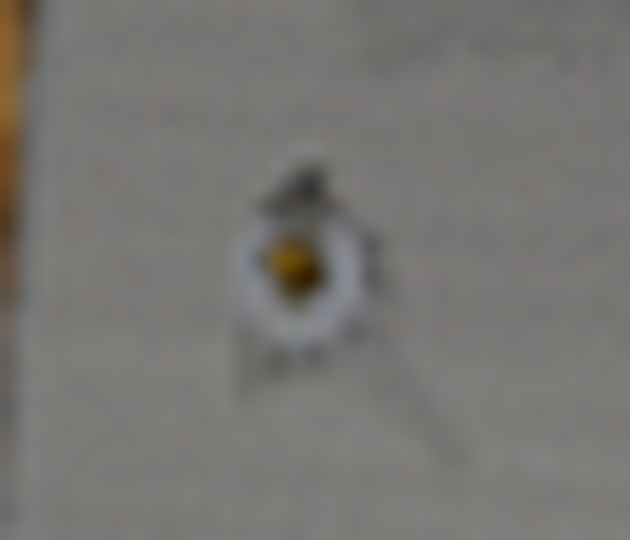

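View pics/c8.png

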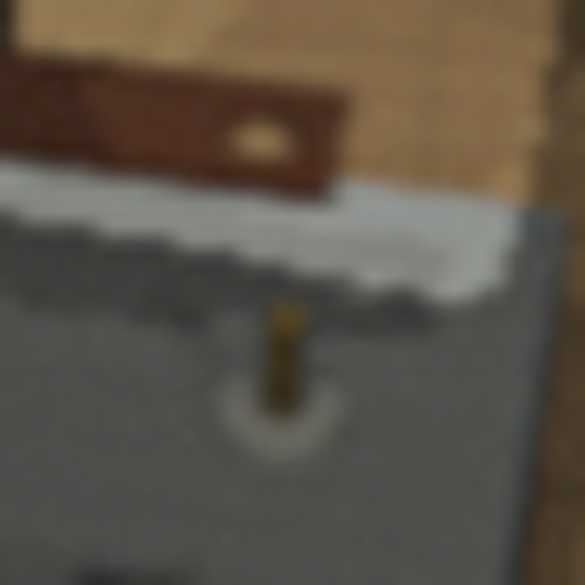

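The scene crop shows the hole at about (294.7,170.3) and the stud tip at (296.8,183.3). Both cameras, each taken relative to itself, say the hole must go about (-4, +6.4) mm. I'll shift, lower to just above the tip, and check again.

```bash
python3 - <<'E'
from h import *
plan([.5427,.0074,.108],-4.4)
E
```

```text
t 7.55 pos [0.5471 0.0011 0.1466] F [-0.1 -0.4 -2.8] w 0.0224 q [-0.13  0.3   1.7   0.    1.15 -0.05]
shift [ 6.  -4.8 38.6] turn [-0.01 -0.01 -0.14]
```

Request:
{"op": "servo_tool", "data": {
  "steps": [
    [6,-4.8,5,0,0,0],
    [6,-4.8,20,0,0,0],
    [6,-4.8,35,0,0,0],
    [6,-4.8,38,0,0,0],
    [6,-4.8,38,0,0,0],
    [6,-4.8,38,0,0,0]
  ]
}}

```text
clock: 8.15
position: [0.5432, 0.0083, 0.1092]
ee_rot: [0.0, 0.734, 0.679, 0.0]
contact_force: [0.2, 0.1, -1.2]
width: 0.0223
```

```bash
python3 - <<'E'
from h import *
im,d=shot('scene','s4'); crop(im,275,160,320,205,13,'s4')
plan([.5427,.0074,.108],-4.4)
E
```

```text
t 8.2 pos [0.5434 0.0083 0.1094] F [ 0.7 -0.9 -2.5] w 0.0224 q [-0.11  0.33  1.76  0.    1.06 -0.04]
shift [-0.9 -0.6  1.4] turn [ 0.09 -0.01 -0.05]
```

View pics/s4.png

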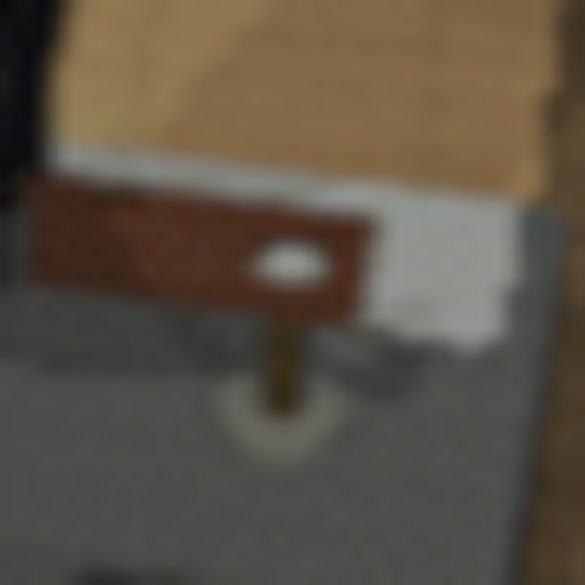

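```bash
python3 - <<'E'
from h import *
f=13
P=lambda X,Y:[275+(X+.5)/f-.5,160+(Y+.5)/f-.5]
h=onz('scene',[P(289,263)],[.1116]); t=onz('scene',[[275+(350.5)/16-.5,170+220.5/16-.5]],[.098]); t2=onz('scene',[P(290,306)],[.098])
# stud axis base (front edge, z=.07)
b=onz('scene',[[275+340.5/16-.5,170+355.5/16-.5]],[.070]); print(h,t,t2,b)
E
```

```text
[[0.54791603 0.06804555 0.1116    ]] [[0.54738795 0.06781525 0.098     ]] [[0.5465734  0.06886028 0.098     ]] [[0.55106553 0.06793758 0.07      ]]
```

Request:
{"op": "servo_tool", "data": {
  "steps": [
    [0,-0.7,4,0,0,0],
    [0,-0.7,8,0,0,0],
    [0,-0.7,12,0,0,0],
    [0,-0.7,16,0,0,0],
    [0,-0.7,18,0,0,0],
    [0,-0.7,18,0,0,0]
  ]
}}

```text
clock: 8.8
position: [0.5418, 0.0083, 0.0901]
ee_rot: [-0.0, 0.734, 0.679, -0.0]
contact_force: [0.9, -0.3, -2.4]
width: 0.0223
```

```bash
python3 - <<'E'
from h import *
im,d=shot('scene','s5'); crop(im,275,160,320,205,13,'s5')
plan([.5427,.0074,.0725],-4.4)
E
```

```text
t 8.85 pos [0.542  0.0083 0.0904] F [ 0.7  0.2 -2. ] w 0.0219 q [-0.11  0.34  1.79  0.    1.01 -0.04]
shift [-0.9  0.8 17.9] turn [-0.02 -0.   -0.05]
```

View pics/s5.png

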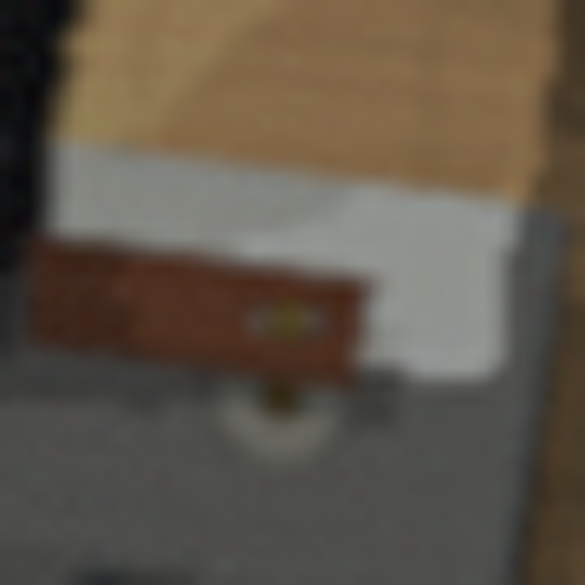

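The stud tip sits in the middle of the hole at about (296.6,184). I'll lower on.

Request:
{"op": "servo_tool", "data": {
  "steps": [
    [0,0.3,4,0,0,0],
    [0,0.3,8,0,0,0],
    [0,0.3,12,0,0,0],
    [0,0.3,15,0,0,0],
    [0,0.3,17,0,0,0],
    [0,0.3,17,0,0,0]
  ]
}}

```text
clock: 9.45
position: [0.5422, 0.0083, 0.0732]
ee_rot: [-0.0, 0.734, 0.679, -0.0]
contact_force: [-1.1, -1.0, -1.9]
width: 0.0223
```

```bash
python3 - <<'E'
from h import *
im,d=shot('scene','s6'); crop(im,215,140,320,215,7,'s6')
plan([.5427,.0074,.0725],-4.4)
E
```

```text
t 9.5 pos [0.5423 0.0083 0.0735] F [ 0.2 -0.  -1.8] w 0.0219 q [-0.11  0.36  1.81  0.    0.97 -0.04]
shift [-0.9  0.4  1. ] turn [-0.02 -0.01 -0.05]
```

View pics/s6.png

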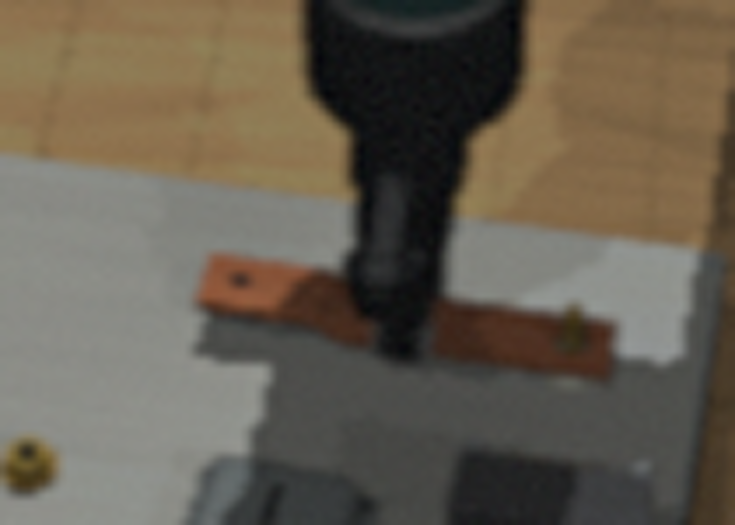

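Request:
{"op": "servo_tool", "data": {
  "steps": [
    [0,0,1,0,0,0],
    [0,0,2.3,0,0,0],
    [0,0,2.3,0,0,0]
  ]
}}

```text
clock: 9.8
position: [0.5423, 0.0083, 0.0712]
ee_rot: [-0.0, 0.734, 0.679, -0.0]
contact_force: [-1.1, -0.1, -1.5]
width: 0.0222
```

Request:
{"op": "servo_tool", "data": {
  "steps": [
    [0,0,0,0,0,0],
    [0,0,0,0,0,0],
    [0,0,0,0,0,0],
    [0,0,0,0,0,0]
  ],
  "hand": 120
}}

```text
clock: 10.2
position: [0.5426, 0.0083, 0.0716]
ee_rot: [0.0, 0.734, 0.679, 0.0]
contact_force: [0.2, 0.0, 0.2]
width: 0.0451
```

Request:
{"op": "servo_tool", "data": {
  "steps": [
    [0,0,-5,0,0,0],
    [0,0,-20,0,0,0],
    [0,0,-60,0,0,0],
    [0,0,-110,0,0,0],
    [0,0,-130,0,0,0],
    [0,0,-130,0,0,0]
  ]
}}

```text
clock: 10.8
position: [0.5449, 0.008, 0.2058]
ee_rot: [0.003, 0.734, 0.679, 0.003]
contact_force: [0.5, -0.4, 0.4]
width: 0.0451
```

```bash
python3 - <<'E'
from h import *
im,d=shot('scene','s7'); crop(im,205,140,320,215,6,'s7')
plan([.5427,.0074,.2],-4.4)
E
```

```text
t 10.85 pos [0.5433 0.0082 0.2033] F [-0.2  0.1 -0.1] w 0.0453 q [-0.11  0.24  1.62  0.    1.27 -0.04]
shift [-0.8 -0.6  3.3] turn [ 0.24  0.01 -0.05]
```

View pics/s7.png

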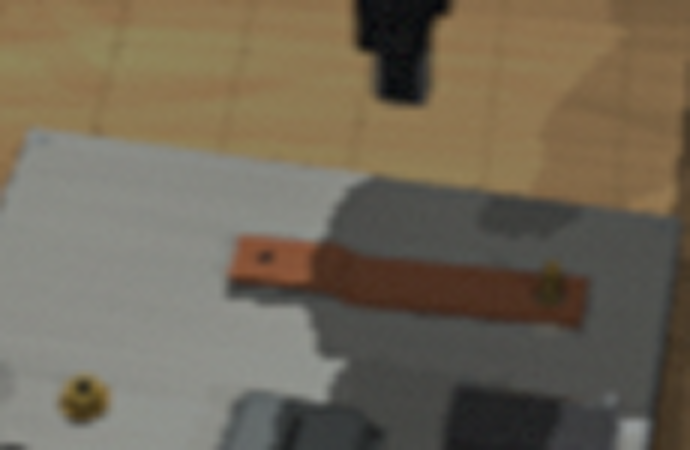

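The bar is seated: the stud shows through the hole at scene pixel (297,187), and the tab points left towards the cam-lock panel. Now a wedge fit from fresh pictures.

```bash
python3 - <<'E'
from h import *
from scipy.optimize import minimize
V=np.array([[x,y,z] for y in(-15,15) for x,z in((-45,0),(-45,21),(-20,21),(45,1.5),(45,0))])/1000
masks={}
for n in('top','scene'):
    im,d=shot(n,n+'8'); hsv=cv2.cvtColor(im,cv2.COLOR_RGB2HSV)
    x0,y0,x1,y1=(105,195,150,225) if n=='top' else (385,198,445,225)
    m=np.zeros(hsv.shape[:2],bool); m[y0:y1,x0:x1]=((hsv[...,1]>190)&(hsv[...,0]<17))[y0:y1,x0:x1]
    masks[n]=(m,x0,y0,x1,y1); print(n,m.sum())
    crop(im,x0-5,y0-5,x1+5,y1+5,10,'w'+n); crop(np.repeat((m*255).astype(np.uint8)[...,None],3,2),x0-5,y0-5,x1+5,y1+5,10,'wm'+n)
def cost(p,ns):
    a=np.radians(p[2]); W=np.c_[p[0]+V[:,0]*np.cos(a)-V[:,1]*np.sin(a),p[1]+V[:,0]*np.sin(a)+V[:,1]*np.cos(a),V[:,2]]
    c=0
    for n in ns:
        m,x0,y0,x1,y1=masks[n]; f=8
        hull=cv2.convexHull(((proj(n,W)-[x0,y0]+.5)*f).astype(np.float32)).astype(np.int32)
        r=np.zeros(((y1-y0)*f,(x1-x0)*f),np.uint8); cv2.fillPoly(r,[hull],255)
        r=cv2.resize(r,None,fx=1/f,fy=1/f,interpolation=cv2.INTER_AREA)/255.
        c+=np.abs(r-m[y0:y1,x0:x1]).sum()
    return c
for ns in(['top'],['scene'],['top','scene']):
    best=min((minimize(cost,[.53,.378,a],args=(ns,),method='Nelder-Mead',options=dict(initial_simplex=[[.53,.378,a],[.536,.378,a],[.53,.384,a],[.53,.378,a+6]],xatol=1e-4)) for a in(94,99,104)),key=lambda r:r.fun)
    print(ns,best.x.round(4),best.fun)
    p=best.x;a=np.radians(p[2]);g=p[:2]-.033*np.array([np.cos(a),np.sin(a)]);print('block',g)
E
```

```text
top 296
scene 303
['top'] [  0.5285   0.3803 102.0071] 20.066666666666666
block [0.53533845 0.34804416]
['scene'] [  0.5265   0.3818 104.1324] 123.88627450980393
block [0.5345478  0.34975157]
['top', 'scene'] [  0.5283   0.3803 102.3048] 150.9921568627451
block [0.53533739 0.34806661]
```

View pics/wtop.png

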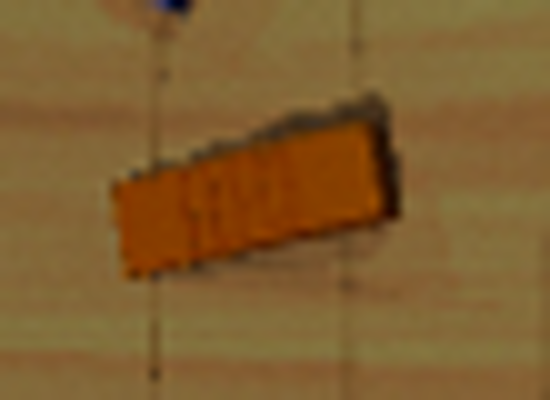

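View pics/wscene.png

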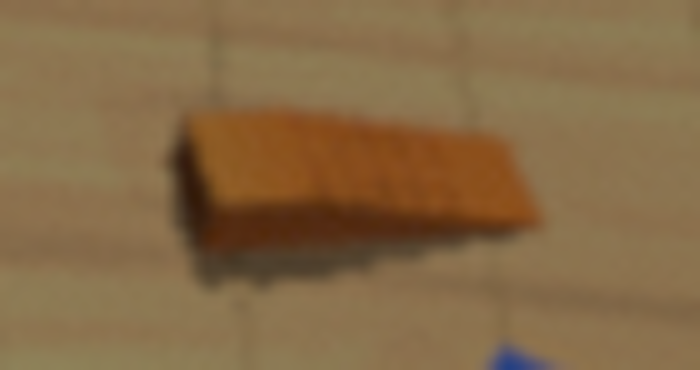

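Request:
{"op": "servo_tool", "data": {
  "steps": [
    [-330,20,0,0,0,-16],
    [-330,20,0,0,0,-16],
    [-330,20,0,0,0,-16],
    [-330,20,0,0,0,-16],
    [-330,20,0,0,0,-16],
    [-330,20,0,0,0,-16],
    [-330,20,0,0,0,-16],
    [-330,20,0,0,0,-16]
  ],
  "hand": 90
}}

```text
clock: 11.75
position: [0.5355, -0.3273, 0.1983]
ee_rot: [-0.001, 0.634, 0.773, -0.001]
contact_force: [-0.5, 0.2, 0.3]
width: 0.0554
```

```bash
python3 - <<'E'
from h import *
plan([.5347,.3487,.06],12)
E
```

```text
t 11.75 pos [ 0.5355 -0.3273  0.1983] F [-0.5  0.2  0.3] w 0.0554 q [-0.66  0.37  1.44 -0.    1.33 -0.85]
shift [663.1 131.6 138.1] turn [-0.19 -0.02 -0.74]
```

I took the wrong sign on tool x, so the arm went the other way over free space with no harm done. Correcting.

Request:
{"op": "servo_tool", "data": {
  "steps": [
    [663,132,0,0,0,-0.7],
    [663,132,0,0,0,-0.7],
    [663,132,0,0,0,-0.7],
    [663,132,0,0,0,-0.7],
    [663,132,0,0,0,-0.7],
    [663,132,0,0,0,-0.7],
    [663,132,0,0,0,-0.7],
    [663,132,0,0,0,-0.7]
  ]
}}

```text
clock: 12.55
position: [0.5328, 0.0803, 0.1997]
ee_rot: [-0.001, 0.628, 0.779, -0.001]
contact_force: [0.5, 0.5, 0.8]
width: 0.0556
```

```bash
python3 - <<'E'
from h import *
plan([.5347,.3487,.06],12)
E
```

```text
t 12.55 pos [0.5328 0.0803 0.1997] F [0.5 0.5 0.8] w 0.0556 q [ 0.02  0.24  1.63  0.    1.27 -0.19]
shift [261.7  59.4 139.8] turn [-0.19 -0.06  0.27]
```

Request:
{"op": "servo_tool", "data": {
  "steps": [
    [262,59,0,0,0,0],
    [262,59,0,0,0,0],
    [262,59,0,0,0,0],
    [262,59,0,0,0,0],
    [262,59,60,0,0,0],
    [262,59,120,0,0,0],
    [262,59,130,0,0,0],
    [262,59,130,0,0,0]
  ]
}}

```text
clock: 13.35
position: [0.5298, 0.3455, 0.063]
ee_rot: [-0.004, 0.627, 0.779, -0.008]
contact_force: [-0.9, -0.4, -0.5]
width: 0.0549
```

```bash
python3 - <<'E'
from h import *
im,d=shot('scene','s9'); crop(im,360,130,460,230,6,'s9')
plan([.5347,.3487,.003],12)
E
```

```text
t 13.4 pos [0.5323 0.3456 0.0664] F [-0.4 -0.2  0.1] w 0.0555 q [0.47 0.49 1.59 0.   1.07 0.25]
shift [ 2.7  3.7 63.3] turn [-0.65  0.16  0.37]
```

View pics/s9.png

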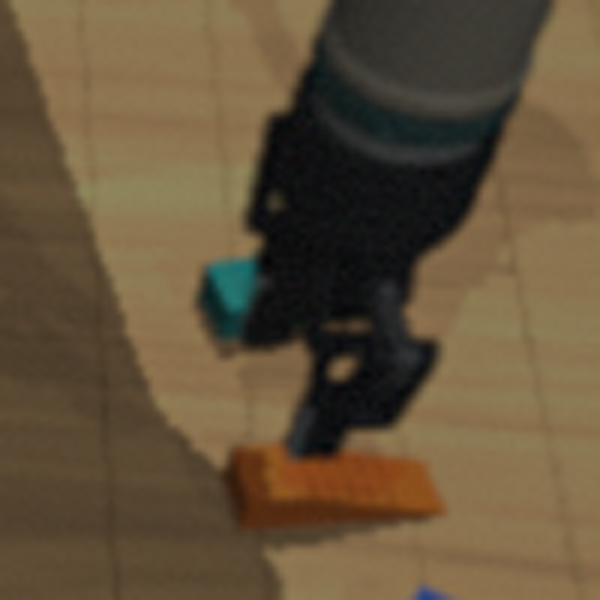

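Request:
{"op": "servo_tool", "data": {
  "steps": [
    [2.5,2,5,0,0,0.4],
    [2.5,2,25,0,0,0.4],
    [2.5,2,45,0,0,0.4],
    [2.5,2,58,0,0,0.4],
    [2.5,2,60,0,0,0.4],
    [2.5,2,60,0,0,0.4]
  ]
}}

```text
clock: 14.0
position: [0.5391, 0.3491, 0.0124]
ee_rot: [0.0, 0.631, 0.776, 0.001]
contact_force: [-0.6, 0.0, -0.4]
width: 0.0552
```

```bash
python3 - <<'E'
from h import *
im,d=shot('scene','s10'); crop(im,360,130,460,230,6,'s10')
im,d=shot('top','t10'); crop(im,90,170,170,250,7,'t10')
plan([.5347,.3487,.003],12)
E
```

```text
t 14.1 pos [0.5393 0.3495 0.0128] F [ 0.5 -0.2  0.6] w 0.0557 q [0.47 0.55 1.64 0.   0.94 0.26]
shift [ 0.2 -4.7  9.8] turn [ 0.15 -0.04 -0.17]
```

View pics/s10.png

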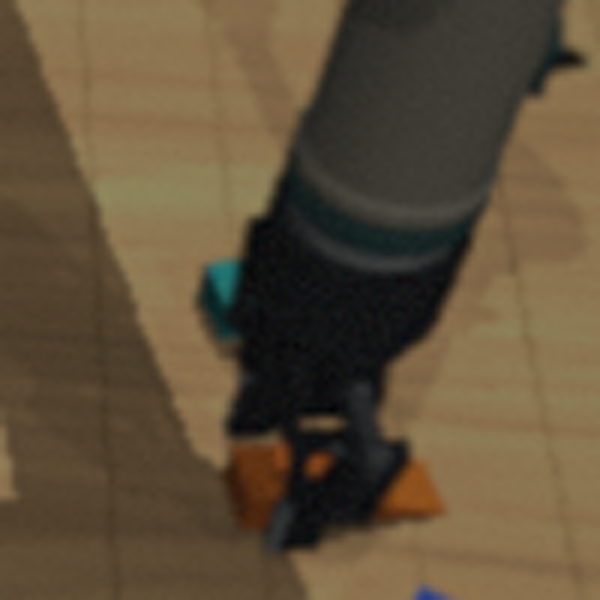

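View pics/t10.png

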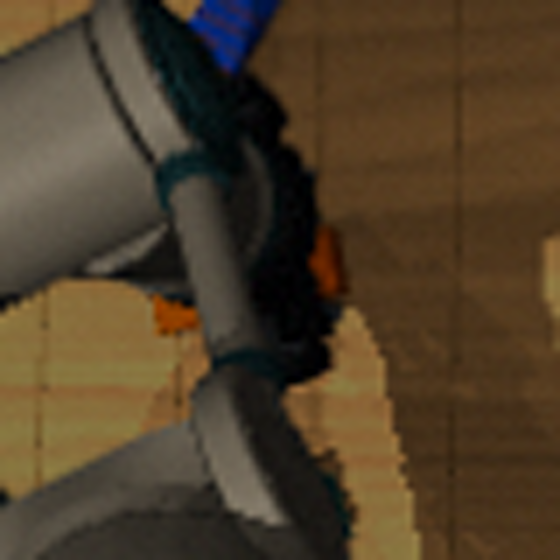

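Request:
{"op": "servo_tool", "data": {
  "steps": [
    [-1,-4.5,3,0,0,0],
    [-1,-4.5,8,0,0,0],
    [-1,-4.5,10,0,0,0],
    [-1,-4.5,10,0,0,0]
  ]
}}

```text
clock: 14.5
position: [0.5336, 0.3471, 0.0009]
ee_rot: [-0.0, 0.63, 0.776, -0.0]
contact_force: [-1.1, -0.3, -0.5]
width: 0.0555
```

Request:
{"op": "servo_tool", "data": {
  "steps": [
    [0,0,0,0,0,0],
    [0,0,0,0,0,0],
    [0,0,0,0,0,0],
    [0,0,0,0,0,0],
    [0,0,0,0,0,0]
  ],
  "hand": 255,
  "grip_force": 60
}}

```text
clock: 15.0
position: [0.5344, 0.3474, 0.0017]
ee_rot: [0.0, 0.63, 0.776, 0.0]
contact_force: [0.4, -0.3, 3.2]
width: 0.0288
```

Request:
{"op": "servo_tool", "data": {
  "steps": [
    [0,0,-10,0,0,0],
    [0,0,-40,0,0,0],
    [0,0,-80,0,0,0],
    [0,0,-120,0,0,0],
    [0,0,-160,0,0,0],
    [0,0,-160,0,0,0]
  ]
}}

```text
clock: 15.6
position: [0.5374, 0.349, 0.1686]
ee_rot: [0.003, 0.63, 0.776, 0.006]
contact_force: [0.2, -0.1, 0.5]
width: 0.0287
```

```bash
python3 - <<'E'
from h import *
im,d=shot('scene','s11'); crop(im,360,90,480,190,6,'s11')
plan([.53,-.13,.17],-4.4)
E
```

```text
t 15.65 pos [0.5357 0.3481 0.1654] F [ 0.  -0.5 -1.1] w 0.0286 q [0.47 0.41 1.47 0.   1.26 0.26]
shift [-466.8 -103.8   -6.3] turn [ 0.4  -0.17 16.26]
```

View pics/s11.png

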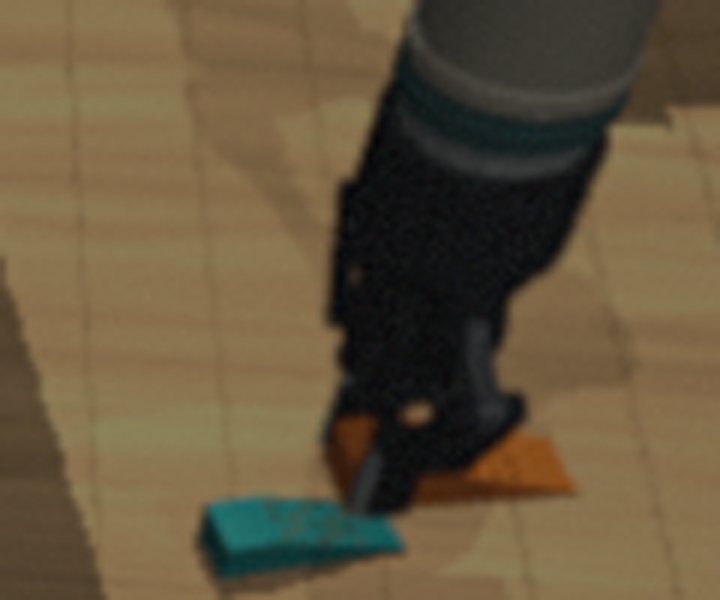

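The wedge is held firmly with its nose to the right. Next I'll bring it round to the cam-lock side.

Request:
{"op": "servo_tool", "data": {
  "steps": [
    [-480,-110,-6,0,0,16.2],
    [-480,-110,-6,0,0,16.2],
    [-480,-110,-6,0,0,16.2],
    [-480,-110,-6,0,0,16.2],
    [-480,-110,-6,0,0,16.2],
    [-480,-110,-6,0,0,16.2],
    [-480,-110,-6,0,0,16.2],
    [-480,-110,-6,0,0,16.2]
  ]
}}

```text
clock: 16.45
position: [0.525, -0.0543, 0.1648]
ee_rot: [-0.001, 0.733, 0.68, -0.001]
contact_force: [0.7, 0.4, -1.2]
width: 0.0288
```

```bash
python3 - <<'E'
from h import *
plan([.5297,-.159,.16],-4.4)
E
```

```text
t 16.45 pos [ 0.525  -0.0543  0.1648] F [ 0.7  0.4 -1.2] w 0.0288 q [-0.24  0.25  1.71  0.    1.18 -0.16]
shift [-104.1   12.7    4.7] turn [-0.17 -0.04  0.05]
```

Request:
{"op": "servo_tool", "data": {
  "steps": [
    [-104,13,5,0,0,0],
    [-104,13,5,0,0,0],
    [-104,13,10,0,0,0],
    [-104,13,40,0,0,0],
    [-104,13,60,0,0,0],
    [-104,13,60,0,0,0],
    [-104,13,60,0,0,0]
  ]
}}

```text
clock: 17.15
position: [0.531, -0.1565, 0.1055]
ee_rot: [-0.001, 0.733, 0.68, -0.0]
contact_force: [0.8, -0.6, -0.6]
width: 0.0286
```

```bash
python3 - <<'E'
from h import *
im,d=shot('scene','s12'); crop(im,180,130,310,225,5.7,'s12')
plan([.5297,-.159,.0667],-4.4)
E
```

```text
t 17.2 pos [ 0.5319 -0.1568  0.1064] F [ 0.8  0.1 -0.2] w 0.0285 q [-0.41  0.34  1.74  0.    1.06 -0.34]
shift [-2.3 -2.  39.7] turn [ 0.   -0.01  0.09]
```

View pics/s12.png

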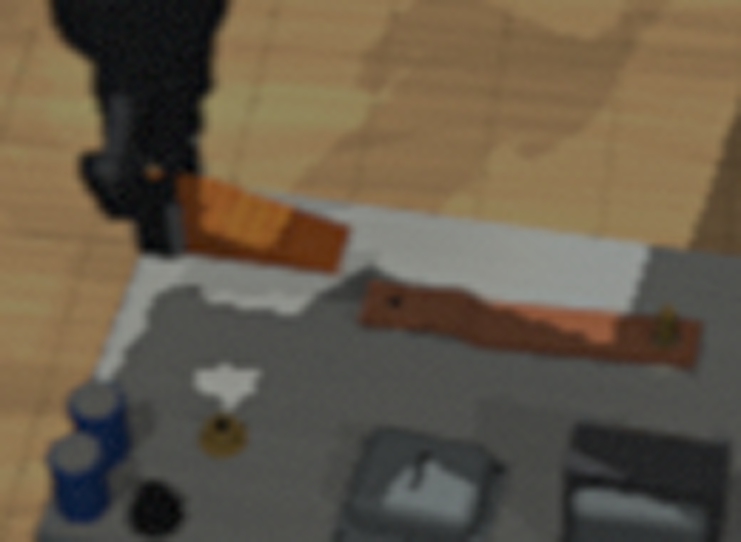

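```bash
python3 - <<'E'
from h import *
P=lambda X,Y:[180+(X+.5)/5.7-.5,130+(Y+.5)/5.7-.5]
print('nose',onz('scene',[P(342,250)],[.1064]))
print('tab end',onz('scene',[P(367,297)],[.0744]),'mark',onz('scene',[P(395.5,302)],[.074]))
print('stud tip',onz('scene',[P(668,310)],[.098]))
u=np.array([.0767,.997]); t=np.array([.5319,-.1568]); print('nose FK',t+.0785*u)
E
```

```text
nose [[ 0.53772346 -0.07754702  0.1064    ]]
tab end [[ 0.53574768 -0.06779515  0.0744    ]] mark [[ 0.53696149 -0.05452903  0.074     ]]
stud tip [[0.54961688 0.0689098  0.098     ]]
nose FK [ 0.53792095 -0.0785355 ]
```

Request:
{"op": "servo_tool", "data": {
  "steps": [
    [-2.3,-2.3,8,0,0,0],
    [-2.3,-2.3,20,0,0,0],
    [-2.3,-2.3,32,0,0,0],
    [-2.3,-2.3,37,0,0,0],
    [-2.3,-2.3,37,0,0,0],
    [-2.3,-2.3,37,0,0,0]
  ]
}}

```text
clock: 17.8
position: [0.5293, -0.1595, 0.069]
ee_rot: [-0.0, 0.733, 0.68, 0.0]
contact_force: [0.4, -0.1, -0.3]
width: 0.0289
```

Request:
{"op": "servo_tool", "data": {
  "steps": [
    [0,0,0.7,0,0,0],
    [0,0,1.4,0,0,0],
    [0,0,1.4,0,0,0]
  ]
}}

```text
clock: 18.1
position: [0.5294, -0.1595, 0.068]
ee_rot: [0.0, 0.733, 0.68, 0.0]
contact_force: [-0.4, -0.1, -0.5]
width: 0.0289
```

Request:
{"op": "servo_tool", "data": {
  "steps": [
    [0,0,0.5,0,0,0],
    [0,0,0.5,0,0,0]
  ]
}}

```text
clock: 18.3
position: [0.5293, -0.1595, 0.0673]
ee_rot: [0.0, 0.733, 0.68, 0.0]
contact_force: [0.2, -0.4, -0.5]
width: 0.0291
```

Request:
{"op": "servo_tool", "data": {
  "steps": [
    [0,0,0.5,0,0,0],
    [0,0,0.5,0,0,0]
  ]
}}

```text
clock: 18.5
position: [0.5292, -0.1594, 0.0667]
ee_rot: [-0.0, 0.733, 0.68, 0.0]
contact_force: [-0.2, 0.3, -0.4]
width: 0.0285
```

Request:
{"op": "servo_tool", "data": {
  "steps": [
    [0,0,0.5,0,0,0],
    [0,0,0.5,0,0,0]
  ]
}}

```text
clock: 18.7
position: [0.5293, -0.1595, 0.0666]
ee_rot: [0.0, 0.733, 0.68, 0.0]
contact_force: [-1.3, 0.1, 2.4]
width: 0.0284
```

```bash
python3 - <<'E'
from h import *
im,d=shot('scene','s13'); crop(im,180,130,310,225,5.7,'s13')
plan([.5297,-.159,.0667],-4.4)
E
```

```text
t 18.75 pos [ 0.5293 -0.1595  0.0666] F [-1.5  1.1  2.9] w 0.0287 q [-0.42  0.38  1.79  0.    0.97 -0.34]
shift [ 0.5  0.4 -0.1] turn [0.02 0.   0.05]
```

View pics/s13.png

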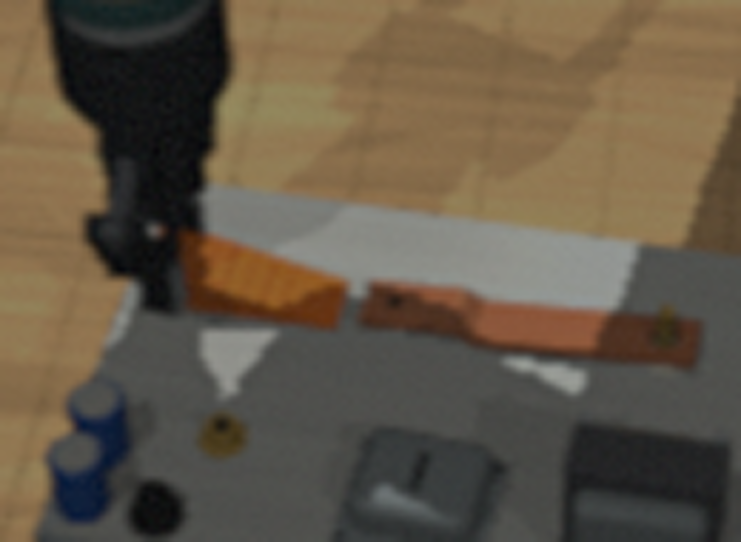

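The wedge is flat on the deck with its nose at (240,181), about 10 mm short of the tab at (244,182), and in line with it. I'll push in.

Request:
{"op": "servo_tool", "data": {
  "steps": [
    [4,0,0,0,0,0],
    [8,0,0,0,0,0],
    [12,0,0,0,0,0],
    [16,0,0,0,0,0],
    [20,0,0,0,0,0],
    [20,0,0,0,0,0]
  ]
}}

```text
clock: 19.35
position: [0.5312, -0.1392, 0.0666]
ee_rot: [0.0, 0.733, 0.68, 0.0]
contact_force: [-0.4, -1.8, 4.8]
width: 0.0287
```

Request:
{"op": "servo_tool", "data": {
  "steps": [
    [3,0,0,0,0,0],
    [6,0,0,0,0,0],
    [9,0,0,0,0,0],
    [12,0,0,0,0,0],
    [12,0,0,0,0,0]
  ]
}}

```text
clock: 19.85
position: [0.532, -0.1278, 0.0666]
ee_rot: [0.001, 0.733, 0.68, 0.0]
contact_force: [0.2, -4.3, 4.6]
width: 0.0288
```

```bash
python3 - <<'E'
from h import *
im,d=shot('scene','s14'); crop(im,180,130,310,225,5.7,'s14')
plan([.5297,-.159,.0667],-4.4)
E
```

```text
t 19.9 pos [ 0.532  -0.1278  0.0666] F [-0.1 -3.7  5.2] w 0.0289 q [-0.36  0.38  1.8  -0.    0.96 -0.29]
shift [-31.3   0.1  -0.1] turn [0.05 0.03 0.06]
```

View pics/s14.png

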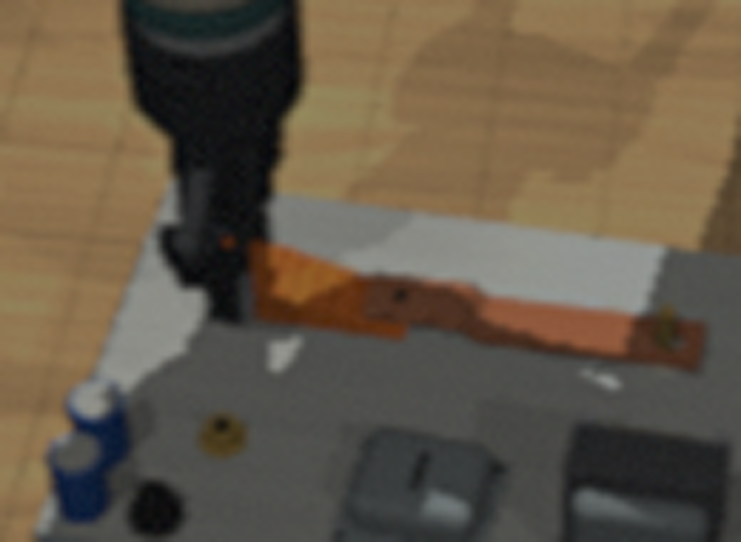

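The nose is under the tab: its corner is at scene (251,188) and the tab end at (244,182), so about 17 mm in, and the 4 N reaction shows it bears. I'll push about 16 mm more.

Request:
{"op": "servo_tool", "data": {
  "steps": [
    [3,0,0,0,0,0],
    [6,0,0,0,0,0],
    [9,0,0,0,0,0],
    [12,0,0,0,0,0],
    [15,0,0,0,0,0],
    [16,0,0,0,0,0],
    [16,0,0,0,0,0]
  ]
}}

```text
clock: 20.6
position: [0.5331, -0.112, 0.0666]
ee_rot: [0.001, 0.733, 0.68, -0.0]
contact_force: [0.3, -4.3, 5.4]
width: 0.0287
```

```bash
python3 - <<'E'
from h import *
im,d=shot('scene','s15'); crop(im,200,145,310,215,7,'s15')
im,d=shot('top','t15'); crop(im,195,145,315,240,6,'t15')
plan([.5297,-.159,.0667],-4.4)
E
```

```text
t 20.7 pos [ 0.5331 -0.112   0.0666] F [-0.3 -3.3  5.7] w 0.0286 q [-0.33  0.37  1.81 -0.    0.96 -0.26]
shift [-47.1   0.1  -0.1] turn [0.04 0.05 0.07]
```

View pics/s15.png

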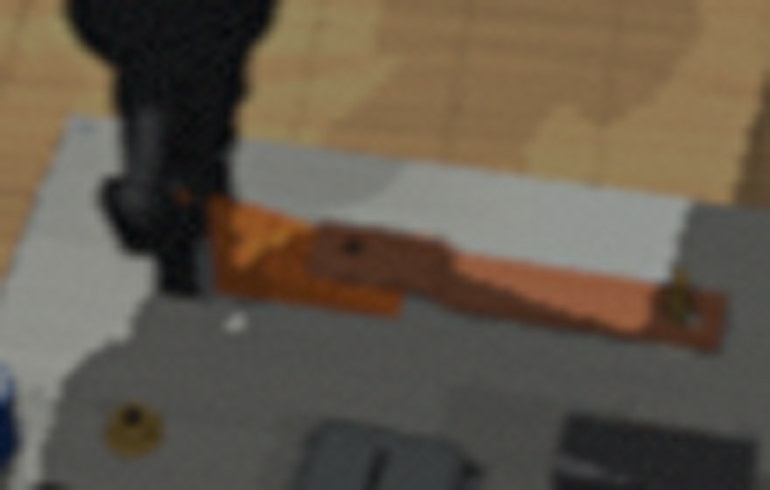

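View pics/t15.png

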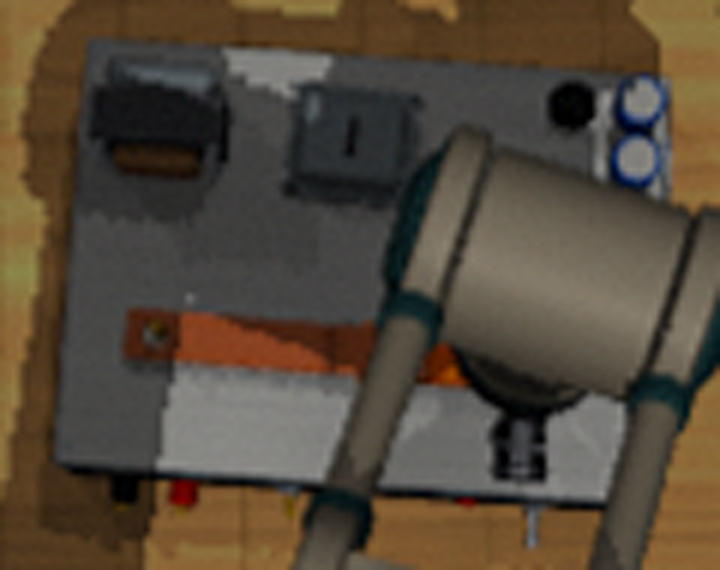

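```bash
python3 - <<'E'
from h import *
P=lambda X,Y:[200+(X+.5)/7-.5,145+(Y+.5)/7-.5]
n=onz('scene',[P(403,312)],[.065])[0]; t=onz('scene',[P(314,245)],[.083])[0]; print('nose near corner',n,'tab end',t,'mark',onz('scene',[P(351,246)],[.083])[0])
u=np.array([.0767,.997]); print('under (along)',(n-t)[:2]@u*1000)
def along(f,bar_u):
    D=np.load(f); d=D['d']; m=np.zeros(d.shape,bool); 
    v,un=np.mgrid[0:384,0:512]; W=dep('scene',np.c_[un.ravel(),v.ravel()],np.where(d>0,d,np.nan).ravel())
    s=(W[:,:2]-[.5473,.0691])@(-u)*1000; l=(W[:,:2]-[.5473,.0691])@np.array([.997,-.0767])*1000
    for a,b in((12,25),(25,40),(40,55),(55,70),(70,85),(95,110),(110,125),(125,135)):
        for nm,k in(('bar',(abs(l)<8)),('deck',(abs(l+35)<10))):
            k=k&(s>a)&(s<b); print(nm,a,b,k.sum(),(np.nanmean(W[k,2])*1000).round(1),end=' | ')
        print()
for f in('s7.npz','s15.npz'): print(f); along(f,u)
E
```

```text
nose near corner [ 0.54921892 -0.03174917  0.065     ] tab end [ 0.53601256 -0.06624168  0.083     ] mark [ 0.5349634  -0.05261547  0.083     ]
under (along) 35.40195988266105
s7.npz
bar 12 25 53 260.4 | deck 12 25 27 65.8 | 
bar 25 40 86 345.7 | deck 25 40 37 65.5 | 
bar 40 55 33 115.2 | deck 40 55 41 106.1 | 
bar 55 70 28 72.5 | deck 55 70 29 65.2 | 
bar 70 85 29 71.4 | deck 70 85 33 65.3 | 
bar 95 110 34 125.5 | deck 95 110 34 65.2 | 
bar 110 125 32 75.0 | deck 110 125 31 65.4 | 
bar 125 135 14 75.0 | deck 125 135 18 65.6 | 
s15.npz
bar 12 25 28 74.7 | deck 12 25 28 65.7 | 
bar 25 40 29 76.2 | deck 25 40 34 65.4 | 
bar 40 55 28 74.7 | deck 40 55 33 64.8 | 
bar 55 70 31 75.0 | deck 55 70 33 65.4 | 
bar 70 85 29 75.6 | deck 70 85 30 65.5 | 
bar 95 110 41 77.7 | deck 95 110 25 130.7 | 
bar 110 125 104 344.2 | deck 110 125 120 392.6 | 
bar 125 135 38 286.9 | deck 125 135 34 317.6 |
```

Checks before handing in:
- **Insertion:** the nose is 35 mm under the tab.
- **Height:** depth shows the low part near the bend rose from 71.4 to about 75.6 mm, so the bend is roughly 4.5 mm above the deck.
- **Bar:** it is level to within noise and the stud is through the hole.
- **Wedge:** it is on the deck and gripped.

Handing in.

```bash
python3 -c "
from rig import sign_off
print(sign_off())"
```

```text
the job is handed in; nothing more can be done
None
```

The bar is threaded on the stud with its tab towards the cam-lock panel. The gripper holds the orange wedge flat on the deck under the tab. I handed the job in at about 20.7 s; `sign_off()` gives no verdict.

**Last checks**
- **Insertion:** the nose is about 35 mm under the tab, measured from the scene picture.
- **Height:** depth shows the bar near the bend rose about 4 mm, which puts the bend roughly 4.5 mm above the deck, so the bar is close to level.
- **Seating:** the stud shows through the hole in both cameras.
- **Grip:** the fingers are shut on the wedge at 28.7 mm with a 60 N grip set. The wrist reads about 4 N of push and 5–6 N upward.
- **Other parts:** the toggle, knob cap, transformer bell and nut look untouched in the pictures I took. The nut's final check is from the scene camera only, because the arm hid it from the top one.

**What disagreed or went wrong**
- **Camera offset:** the two cameras differed by 2–4 mm along y, so I placed the bar from offsets measured within each camera.
- **Opening reading:** it reads low, 22 mm on the 25 mm bar.
- **Depth gaps:** depth over the outer tab was hidden by the gripper at the end, so the tab's own height was not measured directly.
- **Wrong direction:** one transfer on the way to the wedge first went the wrong way through free space, because I had the sign of tool x wrong. It touched nothing.

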